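# Shut the tester-pot mixer's drawer and fit its push knob

## Robot

A 6-joint arm with a two-finger parallel gripper is mounted at the origin on a cart in front of the work surface, level with it; the furniture and walls round the work are solid. World frame = base frame: x ahead of the robot, y to its left, z up, the work surface at z = 0. Lengths are in mm, angles in rad, forces in N, time in s.
With the tool pointing down it reaches from about 350 to 875 mm from the base axis. Payload 4.2 kg.
Tool frame: the origin (TCP) lies midway between the tips of the shut fingers; the grasp point (between the pads) lies 19 mm behind it; z points along the fingers, y is the direction in which the jaws open and shut (so a half turn about z gives the same grasp; the last joint's range is limited). The gripper opens to 85 mm and grips with 20 to 120 N. Pads are 22 mm wide; open, the fingers measure 114 mm over their backs; the gripper's body (76 mm by 85 mm) begins 54 mm behind the grasp point. The pads swing forward as they close: fully open they stand 13 mm farther back than shut.
Start: joints at [-0.958, 0.385, 0.008, 0, -1.194, -0.259], TCP at [216.555, -586.262, 231.312] pointing down, gripper open.
Joint ranges: [-3.14, 3.14], [-1.21, 2.06], [-1.07, 1.41], [-3.16, 2.05], [-2.99, -0.16], [-3.1, 3.1]. Speed limits (rad/s): [2.79, 2.79, 3.14, 3.14, 3.14, 3.14].

## Interface

Orientations are given as a unit quaternion [x, y, z, w].
In Python, from bench import arm gives the robot as it stands.
- The arm moves only by the tool send_rows, never from a script. Its arguments are lists of equal length, an entry for each row: "translation": the shift along the tool's x, y, z in mm, a list of three; "dr": the turn, a rotation vector about the tool's x, y, z in degrees, a list of three; "grip": the finger opening in mm, from 0 to 85.4. In form: {"translation": [[dx, dy, dz], ...], "dr": [[ax, ay, az], ...], "grip": [grip, ...]}. A call has exactly 5 rows; each row shifts and turns the commanded pose from where the row before left it, along the tool's axes as they then stand; what a row does not reach is not made up. A row lasts 1/8 s, in which the tool goes at most 62.5 mm and 10.7 degrees, less where a joint would pass 70% of its speed; a pose out of reach is approached as far as the arm can. A call with a gripper value outside its range is refused whole. The fingers move at their own pace and stop on an object; the grip force is fixed at half the most. Time passes only in rows, so rows that do not move let the fingers close, or fill a call up. It gives the time, the measured TCP pose, the force and the opening at its end, in the units of the state.
- arm.read_state(): the state, without advancing time (a new reading comes with each control period).
- arm.get_image(name): name is "scene" or "side" or "wrist"; returns the picture (480x640x3 uint8, red, green, blue); there is no depth.
- arm.camera_info(name): a dict with "fx", "fy", "cx", "cy" (pixels), "D" ([k1, k2, p1, p2, k3] as OpenCV has them; the pictures are not rectified), "cam_to_world" (4x4, takes a point from camera to world coordinates). Camera axes: x right, y down, z forward; pixel columns grow to the right and rows downward; lengths in mm; the calibration is good to about 2 mm. A picture is of the moment at which its call begins: read the wrist's pose just before it. camera_info takes no time and is no camera call; for the wrist camera it gives the pose at the moment of the call.
- arm.job_done(): hands the job in, once; it reports no verdict.
Trained networks look in the newest picture that a camera, given by its name, has taken for a name from the list of things; names that differ only in an ending like _2 or _b are one class to them, and where a whole thing is asked for, a point or a joint stands for the part that bears it (a point fixed in the world has none). Each returns a list of dicts, best first, with "confidence" (0 to 1); they miss things now and then, are a little off and sometimes report something else, mostly with a low value. They report only what shows in the picture. A call takes as long as a camera call.
- arm.search_frame(thing, camera): "xyz" ([x, y, z] in mm, in world coordinates, good to about 4 mm: the middle of the surface that is visible of it).
- arm.place_of(thing, camera): "xyz" ([x, y, z] in mm, in world coordinates, good to about 4 mm: a listed point, or the origin of a listed thing).
The state is a dict: "clock": time; "joints": joint angles; "joint_vel": joint speeds; "joint_efforts": joint torques, N m; "position": TCP position; "ee_rot": TCP orientation; "contact_force": force on the tool from outside, world axes, zero at the start; "wrist_torque": the same for the moment, N m; "gripper_width": finger opening in mm.
Only numpy, scipy, OpenCV 4.12 (cv2) and the standard library are available. Lean on these libraries where they do the work, as an engineer would, in place of code of your own. Each camera call takes 0.05 s, during which the arm holds its last target.

## Task

The tester-pot mixer is loaded. Push its drawer fully shut; then take the loose pointer knob (not the round one), turn it so that its nose lines up with the pointer tab under the D-shaped shaft on top of the mixer, and push it right down onto the shaft until it seats. Keep gripping the knob and pressing it so that the sprung shaft is fully down, and finish like that, still holding it pressed; leave the round knob and the tester pot on the worktop where they stand.

Things in the scene. Friction and masses are not known exactly. Their poses are not given: they have to be found in the camera images.
- machine: The tester-pot mixer, a fixed grey metal box 200 (x) x 200 (y) x 100 mm high, with a white raised strip 45 mm deep and 25 mm higher along its far edge. Origin: centre of its underside, on the worktop; +x points to its back, z up; its drawer is in its front (-x) face, its shaft stands on top.
- drawer (a joint): The mixer's drawer (a tester pot is clamped in it): m it stands open, 0 = shut, at most 0.09. It slides along the mixer's x axis (opens to -x), takes about 3 N to push, and stays where it is left.
- drawer_front (a point): Centre of the outer face of the drawer's white front, a flat upright plate 150 mm wide (along y), 85 mm high and 18 mm thick, from 15 to 100 mm above the worktop (level with the mixer's top); it moves with the drawer. Axes as the mixer's; pushing towards +x shuts it, and shut it lies 118 mm in front of the mixer's origin.
- shaft_base (a point): Foot of the steel shaft on top of the mixer: on its axis, at the top of its 28 mm flange, about 114 mm above the worktop when up. The shaft rises 18 mm above this point; it is a D, 18 mm across, its flat 5 mm from the axis on the +x side, its tip bevelled 2.5 mm. z up. It is stiff to turn and its direction varies, the flat roughly towards the robot.
- tab_tip (a point): Outer end of the flat steel pointer tab, 8 mm wide, that sticks out from the shaft's flange on the side of the shaft's flat (+x), 30 mm from the axis; it turns and goes down with the shaft.
- plunger (a joint): How far the shaft and its flange are pressed down, m: 0 = up, 0.006 = fully down on its stop. Its spring takes 4 N to start and 10 N to be fully down.
- knob_mid (a point): The loose black pointer knob: its centre, half-way up, on its bore's axis. 40 mm high, two flat parallel sides 30 mm apart (along its y) to grip, blunt end 21 mm from the axis, tapered nose 28 mm out along +x; a white line on top points to the nose. About 60 g. It stands upright on the worktop, nose roughly towards the robot; it and the round knob may swap places.
- knob_underside (a point): The same knob's bore axis at its underside, 20 mm below its centre, same axes; meets shaft_base when the knob is seated. The bore is 20 mm deep, its flat on the nose (+x) side, 1 mm larger than the shaft all round, so the knob slides on only with its nose over the pointer tab, within about 8 degrees.
- spare_mid (a point): A round black fluted knob, 30 mm high, 44 mm across at its foot: its centre, half-way up. Not for this job.
- pot: The tester pot standing loose on the worktop, 49 mm across and 60 mm high, dark lid: the centre of its underside. Leave it.

How it is judged (in metres and radians):
On the way, in this order (a step that is already met when the one before it is completed fails the run):
1. the drawer is shut (value of joint drawer below 0.005 m), for 0.2 s.
2. the knob is seated on the shaft, its nose over the tab (z of knob_underside in the frame of shaft_base below 0.003 m and distance between knob_underside and shaft_base below 0.004 m and angle between the x axis of knob_underside and the x axis of shaft_base, either way round below 0.2 rad), for 0.2 s.
At the end, for the whole second after the job is handed in: The drawer is shut to within 5 mm; the knob's underside is within 3 mm in height and 4 mm in all of the shaft's flange, nose along the tab to within 0.2 rad; the shaft is pressed down more than 4.5 mm of its 6 mm; and the gripper's fingers still hold the knob (more than 2 N) (all of step 2 and value of joint drawer below 0.005 m and value of joint plunger above 0.0045 m and contact force between the fingers and knob above 2 N); the arm keeps its last pose, push and grip.
It fails at once if the round knob is moved more than 30 mm (distance of spare_mid from where it was at the start of the episode above 0.03 m).
It fails at once if the tester pot on the worktop is moved more than 30 mm (distance of pot from where it was at the start of the episode above 0.03 m).
It also fails if it takes over 61 s, if anything falls off the work surface, if the arm or the gripper's body presses on something with over 40 N, if the wrist force passes 120 N, or if a joint passes its speed limit or range.

## Working session

There is one attempt and no reset: what is moved stays moved. The work goes in short steps, Python scripts to look and compute and a tool call to move; the robot and the scene stay as the last step left them, time stands still between calls to the robot, and variables do not carry over. Pictures are saved under pics/ and viewed, and the job is handed in when it is done.

Besides the shell and the picture viewer there is one more tool, called after "Request:" by a JSON object that holds its "name" and its "arguments", one argument or row to a line. send_rows: Moves the arm, as the interface text tells. Its arguments: {"type":"object","properties":{"translation":{"type":"array"},"dr":{"type":"array"},"grip":{"type":"array"}},"required":["translation","dr","grip"]}

```bash
ls; mkdir -p pics
python3 - <<'E'
from bench import arm
import cv2
s=arm.read_state(); print(s)
for n in ["scene","side","wrist"]:
    im=arm.get_image(n); cv2.imwrite(f"pics/{n}0.png",im[:,:,::-1])
    ci=arm.camera_info(n); print(n,ci)
    for t in ["drawer_front","shaft_base","tab_tip","knob_mid","spare_mid","pot","machine"]:
        r=arm.place_of(t,n); print(t,[(x["confidence"],[round(float(v)) for v in x["xyz"]]) for x in r[:2]])
print(arm.read_state()["clock"])
E
```

```text
pics
{'clock': 0.0, 'joints': array([-9.58426813e-01,  3.85583610e-01,  6.64851617e-03, -5.21862165e-04,
       -1.19400820e+00, -2.58609894e-01]), 'joint_vel': array([ 1.34381709e-03,  1.18478812e-04,  1.07327703e-03, -9.36497017e-05,
       -3.12325664e-04, -9.13089763e-04]), 'joint_efforts': array([ 4.22857956e-04, -3.92292666e+01,  1.88401794e+01,  4.18603644e+00,
       -4.57344446e-03, -1.51986745e-05]), 'position': array([ 216.3478195 , -585.74410496,  230.21074432]), 'ee_rot': array([-1.75864056e-01,  9.84413847e-01,  1.07559998e-03, -2.32967076e-04]), 'contact_force': array([-0.09245101,  0.61676204,  0.10932346]), 'wrist_torque': array([ 0.00400909,  0.03207943, -0.02126769]), 'gripper_width': 85.26771904473944}
scene {'fx': 569.4274538420489, 'fy': 569.4274538420489, 'cx': 321.89316180010854, 'cy': 230.31747111165132, 'D': array([-0.01472736,  0.        ,  0.        ,  0.        ,  0.        ]), 'cam_to_world': array([[-6.70811318e-01, -5.31086741e-01,  5.17647611e-01,
        -3.22682648e+01],
       [-7.41391828e-01,  4.97837022e-01, -4.49996064e-01,
         4.74373459e
[... 1156 characters left out ...]
14])]
pot [(0.61, [624, 52, -2])]
machine [(0.61, [625, 54, -1])]
wrist {'fx': 339.91789872792066, 'fy': 339.91789872792066, 'cx': 317.7677588159839, 'cy': 238.05974236936768, 'D': array([-0.02111639,  0.        ,  0.        ,  0.        ,  0.        ]), 'cam_to_world': array([[-3.47212612e-01,  8.96197703e-01,  2.76175812e-01,
         1.46275852e+02],
       [ 9.37786412e-01,  3.31882360e-01,  1.02033053e-01,
        -6.11914812e+02],
       [-2.16092290e-04,  2.94421087e-01, -9.55675770e-01,
         3.73250810e+02],
       [ 0.00000000e+00,  0.00000000e+00,  0.00000000e+00,
         1.00000000e+00]])}
drawer_front []
shaft_base []
tab_tip []
knob_mid []
spare_mid []
pot []
machine []
1.2
```

View pics/scene0.png

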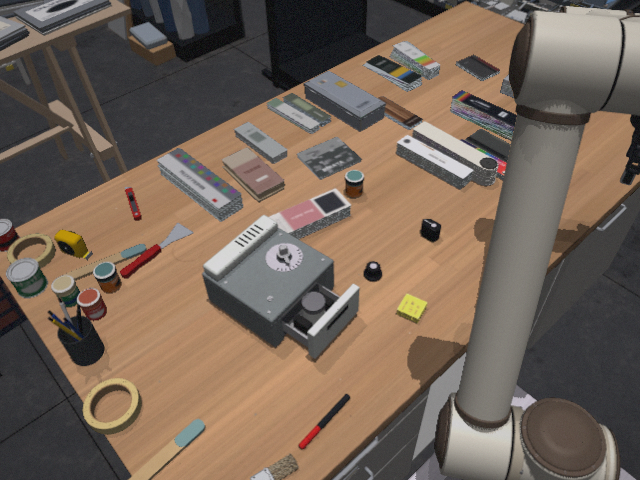

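View pics/side0.png

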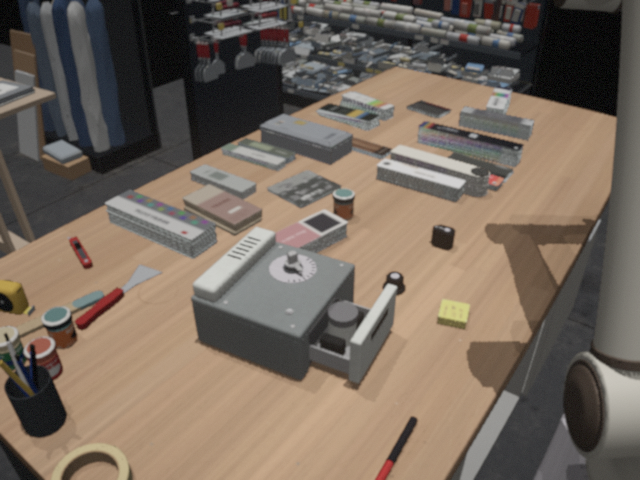

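View pics/wrist0.png

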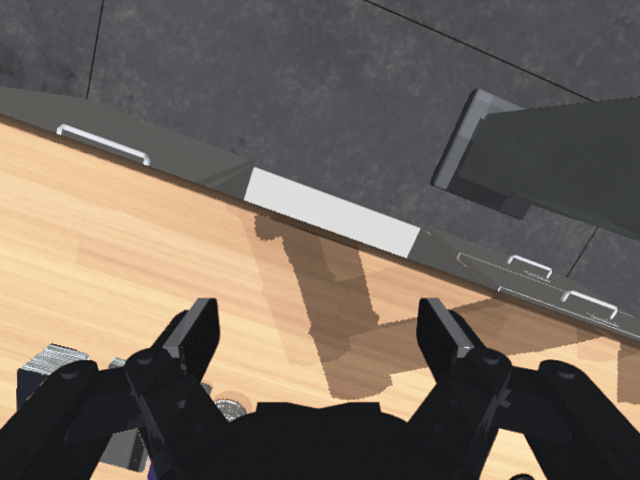

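```bash
cat > h.py <<'E'
from bench import arm
import numpy as np, cv2
from scipy.spatial.transform import Rotation as R
def yawR(deg):  # tool down, tool x at world angle deg
    a=np.radians(deg); x=np.array([np.cos(a),np.sin(a),0]); z=np.array([0,0,-1.]); return np.c_[x,np.cross(z,x),z]
def cur():
    s=arm.read_state(); return np.array(s["position"]),R.from_quat(s["ee_rot"]).as_matrix(),s
def yawnow(M): return np.degrees(np.arctan2(M[1,0],M[0,0]))
def plan(p,yaw,n,p0=None,M0=None):
    if p0 is None: p0,M0,_=cur()
    M1=yawR(yaw); rv=R.from_matrix(M0.T@M1).as_rotvec()
    P,M=p0,M0; tr=[];dr=[]
    for i in range(1,n+1):
        Pn=p0+(np.array(p)-p0)*i/n; Mn=M0@R.from_rotvec(rv*i/n).as_matrix()
        tr.append(np.round(M.T@(Pn-P),1).tolist()); dr.append(np.round(np.degrees(R.from_matrix(M.T@Mn).as_rotvec()),1).tolist()); P,M=Pn,Mn
    print("pos",p0.round(1),"yaw",yawnow(M0).round(1)); print(tr); print(dr)
def pix2z(cam,uv,z,ci=None):
    ci=ci or arm.camera_info(cam); K=np.array([[ci["fx"],0,ci["cx"]],[0,ci["fy"],ci["cy"]],[0,0,1]])
    q=cv2.undistortPoints(np.array(uv,float).reshape(-1,1,2),K,ci["D"]).reshape(-1,2)
    T=ci["cam_to_world"]; d=np.c_[q,np.ones(len(q))]@T[:3,:3].T; o=T[:3,3]
    return o+d*((z-o[2])/d[:,2])[:,None]
def proj(cam,P,ci=None):
    ci=ci or arm.camera_info(cam); K=np.array([[ci["fx"],0,ci["cx"]],[0,ci["fy"],ci["cy"]],[0,0,1]])
    T=np.linalg.inv(ci["cam_to_world"]); return cv2.projectPoints(np.array(P,float).reshape(-1,1,3),cv2.Rodrigues(T[:3,:3])[0],T[:3,3],K,ci["D"])[0].reshape(-1,2)
E
python3 - <<'E'
from h import *
plan([405,21,170],188.8,15)
E
```

```text
pos [ 216.6 -586.3  231.3] yaw -159.7
[[-25.8, 33.6, 4.1], [-25.4, 34.0, 4.1], [-24.9, 34.3, 4.1], [-24.4, 34.6, 4.1], [-24.0, 35.0, 4.1], [-23.5, 35.3, 4.1], [-23.0, 35.6, 4.1], [-22.6, 35.9, 4.1], [-22.1, 36.2, 4.1], [-21.6, 36.5, 4.1], [-21.1, 36.8, 4.1], [-20.6, 37.0, 4.1], [-20.1, 37.3, 4.1], [-19.6, 37.6, 4.1], [-19.1, 37.8, 4.1]]
[[0.0, -0.0, 0.8], [0.0, -0.0, 0.8], [0.0, -0.0, 0.8], [0.0, -0.0, 0.8], [0.0, -0.0, 0.8], [0.0, -0.0, 0.8], [0.0, -0.0, 0.8], [0.0, -0.0, 0.8], [0.0, -0.0, 0.8], [0.0, -0.0, 0.8], [0.0, -0.0, 0.8], [0.0, -0.0, 0.8], [0.0, -0.0, 0.8], [0.0, -0.0, 0.8], [0.0, -0.0, 0.8]]
```

Request:
{"name": "send_rows", "arguments": {
  "translation": [
    [-26,34,4],
    [-25,34,4],
    [-25,34,4],
    [-24,35,4],
    [-24,35,4]
  ],
  "dr": [
    [0,0,0.8],
    [0,0,0.8],
    [0,0,0.8],
    [0,0,0.8],
    [0,0,0.8]
  ],
  "grip": [0,0,0,0,0]
}}

```text
clock: 1.82
position: [279.2, -382.4, 211.4]
ee_rot: [-0.141, 0.99, -0.0, 0.0]
contact_force: [0.8, 0.4, -0.3]
gripper_width: -0.0
```

Request:
{"name": "send_rows", "arguments": {
  "translation": [
    [-23,35,4],
    [-23,36,4],
    [-23,36,4],
    [-22,36,4],
    [-22,36,4]
  ],
  "dr": [
    [0,0,0.8],
    [0,0,0.8],
    [0,0,0.8],
    [0,0,0.8],
    [0,0,0.8]
  ],
  "grip": [0,0,0,0,0]
}}

```text
clock: 2.45
position: [343.3, -180.5, 191.6]
ee_rot: [-0.107, 0.994, -0.0, 0.001]
contact_force: [0.8, 0.9, 0.2]
gripper_width: 0.1
```

Run:
```python
from h import *
plan([408,21,170],188.8,5)
print(cur()[2]["clock"],cur()[2]["gripper_width"])
for t in ["knob_mid","spare_mid","drawer_front"]:
  for n in ["scene","wrist"]:
    arm.get_image(n);print(t,n,[(x["confidence"],[round(float(v)) for v in x["xyz"]]) for x in arm.place_of(t,n)[:2]])
```

```text
pos [ 343.3 -180.5  191.6] yaw -167.8
[[-21.2, 36.6, 4.3], [-20.7, 36.9, 4.3], [-20.3, 37.1, 4.3], [-19.8, 37.4, 4.3], [-19.4, 37.6, 4.3]]
[[-0.0, 0.0, 0.7], [-0.0, 0.0, 0.7], [-0.0, 0.0, 0.7], [-0.0, 0.0, 0.7], [-0.0, 0.0, 0.7]]
2.45 0.07531050897498731
knob_mid scene [(0.56, [501, -337, 23]), (0.25, [446, 28, 54])]
knob_mid wrist [(0.81, [501, -337, 18]), (0.16, [502, -338, 0])]
spare_mid scene [(0.75, [515, -150, 14]), (0.36, [624, 54, 2])]
spare_mid wrist [(0.39, [511, -151, 16])]
drawer_front scene [(0.87, [445, 29, 51])]
drawer_front wrist [(0.62, [438, 25, 57])]
```

Request:
{"name": "send_rows", "arguments": {
  "translation": [
    [-20,37,4],
    [-20,37,4],
    [-19,37,4],
    [-19,38,4],
    [-17,38,4]
  ],
  "dr": [
    [0,0,0.7],
    [0,0,0.7],
    [0,0,0.7],
    [0,0,0.7],
    [0,0,0.7]
  ],
  "grip": [0,0,0,0,0]
}}

```text
clock: 3.68
position: [401.4, 21.0, 171.3]
ee_rot: [-0.076, 0.997, 0.0, 0.0]
contact_force: [0.4, -0.1, 0.5]
gripper_width: 0.1
```

Request:
{"name": "send_rows", "arguments": {
  "translation": [
    [0,0,30],
    [0,0,30],
    [0,0,30],
    [0,0,20],
    [0,0,10]
  ],
  "dr": [
    [0,0,0],
    [0,0,0],
    [0,0,0],
    [0,0,0],
    [0,0,0]
  ],
  "grip": [0,0,0,0,0]
}}

```text
clock: 4.3
position: [400.7, 19.4, 50.4]
ee_rot: [-0.076, 0.997, -0.0, -0.001]
contact_force: [0.5, -0.5, 0.8]
gripper_width: 0.0
```

Run:
```python
from h import *
p,M,s=cur();print(p,yawnow(M),s["clock"],s["contact_force"])
for n in ["side","wrist"]:
    cv2.imwrite(f"pics/{n}1.png",arm.get_image(n)[:,:,::-1])
```

```text
[400.71618455  19.41543998  50.37581086] -171.2611672570242 4.3 [ 0.52049584 -0.46768479  0.84294565]
```

View pics/side1.png

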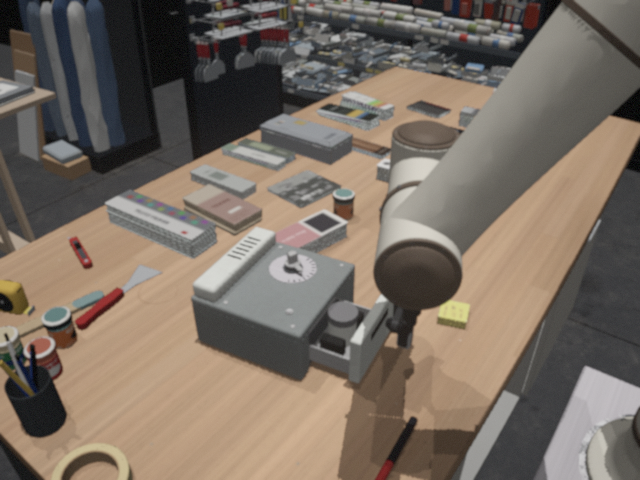

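View pics/wrist1.png

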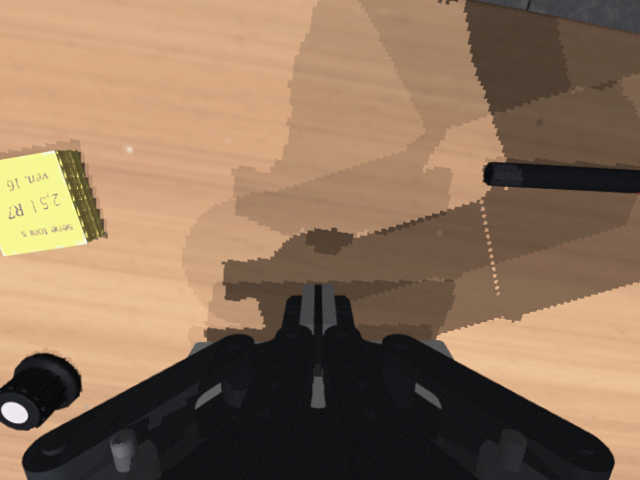

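Request:
{"name": "send_rows", "arguments": {
  "translation": [
    [-12,0,0],
    [-15,0,0],
    [-15,0,0],
    [-15,0,0],
    [-15,0,0]
  ],
  "dr": [
    [0,0,0],
    [0,0,0],
    [0,0,0],
    [0,0,0],
    [0,0,0]
  ],
  "grip": [0,0,0,0,0]
}}

```text
clock: 5.03
position: [472.8, 30.8, 51.2]
ee_rot: [-0.076, 0.997, -0.0, -0.0]
contact_force: [-2.9, 0.3, 1.6]
gripper_width: 0.1
```

Request:
{"name": "send_rows", "arguments": {
  "translation": [
    [-7,0,0],
    [-5,0,0],
    [-5,0,0],
    [-3,0,0],
    [0,0,0]
  ],
  "dr": [
    [0,0,0],
    [0,0,0],
    [0,0,0],
    [0,0,0],
    [0,0,0]
  ],
  "grip": [0,0,0,0,0]
}}

```text
clock: 5.65
position: [492.4, 34.0, 51.4]
ee_rot: [-0.077, 0.997, 0.0, 0.0]
contact_force: [-0.6, -1.5, -1.0]
gripper_width: -0.2
```

Request:
{"name": "send_rows", "arguments": {
  "translation": [
    [-3,0,0],
    [-3,0,0],
    [-3,0,0],
    [-2,0,0],
    [0,0,0]
  ],
  "dr": [
    [0,0,0],
    [0,0,0],
    [0,0,0],
    [0,0,0],
    [0,0,0]
  ],
  "grip": [0,0,0,0,0]
}}

```text
clock: 6.28
position: [495.1, 33.0, 49.4]
ee_rot: [-0.076, 0.997, -0.002, -0.008]
contact_force: [-15.4, 0.1, 4.3]
gripper_width: -0.1
```

Request:
{"name": "send_rows", "arguments": {
  "translation": [
    [15,0,0],
    [15,0,-10],
    [0,0,-50],
    [0,0,-60],
    [0,0,-50]
  ],
  "dr": [
    [0,0,0],
    [0,0,0],
    [0,0,0],
    [0,0,0],
    [0,0,0]
  ],
  "grip": [0,0,0,0,0]
}}

```text
clock: 6.9
position: [473.7, 31.2, 225.2]
ee_rot: [-0.077, 0.997, 0.001, 0.003]
contact_force: [0.9, -0.2, -0.2]
gripper_width: 0.2
```

Run:
```python
from h import *
plan([680,24,222],188.8,5)
```

```text
pos [473.7  31.2 225.2] yaw -171.2
[[-40.5, -7.7, 0.9], [-40.5, -7.7, 0.8], [-40.5, -7.7, 0.8], [-40.5, -7.7, 0.7], [-40.5, -7.7, 0.7]]
[[0.0, 0.1, -0.0], [0.0, 0.1, -0.0], [0.0, 0.1, -0.0], [0.0, 0.1, -0.0], [0.0, 0.1, -0.0]]
```

Request:
{"name": "send_rows", "arguments": {
  "translation": [
    [-40,-8,0],
    [-40,-8,0],
    [-40,-8,0],
    [-40,-8,0],
    [-40,-8,0]
  ],
  "dr": [
    [0,0,0],
    [0,0,0],
    [0,0,0],
    [0,0,0],
    [0,0,0]
  ],
  "grip": [0,0,0,0,0]
}}

```text
clock: 7.52
position: [678.5, 22.0, 223.0]
ee_rot: [-0.077, 0.997, 0.0, 0.002]
contact_force: [0.9, 0.6, 0.3]
gripper_width: 0.4
```

Request:
{"name": "send_rows", "arguments": {
  "translation": [
    [0,0,0],
    [0,0,0],
    [0,0,0],
    [0,0,0],
    [0,0,0]
  ],
  "dr": [
    [0,0,0],
    [0,0,0],
    [0,0,0],
    [0,0,0],
    [0,0,0]
  ],
  "grip": [0,0,0,0,0]
}}

```text
clock: 8.15
position: [676.6, 22.1, 221.9]
ee_rot: [-0.077, 0.997, 0.0, 0.0]
contact_force: [-0.6, 0.2, -0.3]
gripper_width: -0.6
```

Run:
```python
from h import *
p,M,s=cur();print(p,yawnow(M),s["clock"],s["contact_force"])
ci=arm.camera_info("wrist")
import pickle; pickle.dump(ci,open("ciA.pkl","wb"))
im=arm.get_image("wrist")[:,:,::-1]; cv2.imwrite("pics/wA.png",im)
for t in ["shaft_base","tab_tip"]:
    r=arm.place_of(t,"wrist"); print(t,[(x["confidence"],x["xyz"].round(1) if hasattr(x["xyz"],"round") else x["xyz"]) for x in r[:2]])
r=arm.place_of("shaft_base","wrist")
u=proj("wrist",[[621,16,114]],ci)[0]; print(u)
x,y=u.astype(int); x0=max(0,x-75);y0=max(0,y-75)
print(x0,y0); cv2.imwrite("pics/wA_c.png",cv2.resize(im[y0:y0+150,x0:x0+150],None,fx=4,fy=4,interpolation=cv2.INTER_CUBIC))
```

```text
[676.58257793  22.06181592 221.88653583] -171.21403937532162 8.15 [-0.6100628   0.19405366 -0.31805738]
shaft_base [(0.84, [620.8, 15.3, 116.8])]
tab_tip [(0.95, [595.0, 24.9, 116.1])]
[320.82645586 161.00445436]
245 86
```

View pics/wA.png

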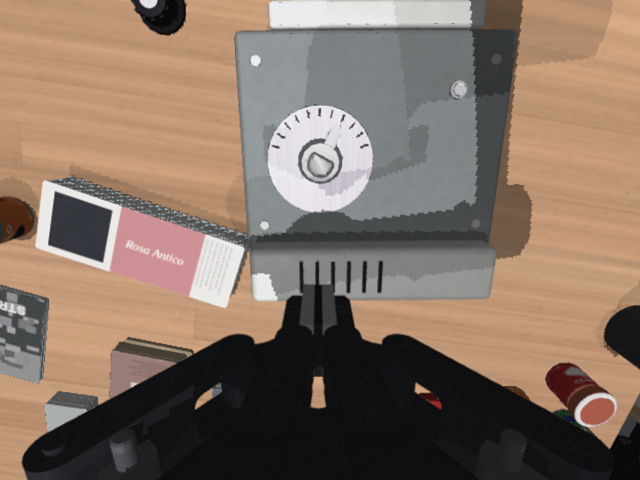

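View pics/wA_c.png

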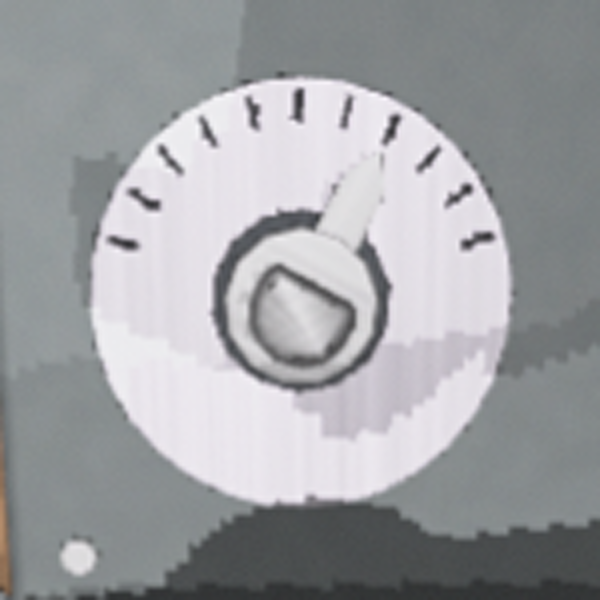

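Run:
```python
from h import *
import pickle; ci=pickle.load(open("ciA.pkl","rb"))
f=lambda x,y:[245+(x+.5)/4-.5,86+(y+.5)/4-.5]
for z in (112,114):
    a=pix2z("w",[f(303,305),f(380,150)],z,ci); d=a[1]-a[0]; print(a.round(1),np.linalg.norm(d),np.degrees(np.arctan2(d[1],d[0])))
# flat corners at shaft tip top z~132 minus bevel
b=pix2z("w",[f(277,265),f(354,303)],130,ci);d=b[1]-b[0];print(b.round(1),np.linalg.norm(d),np.degrees(np.arctan2(d[1],d[0])))
# tip outline centre
print(pix2z("w",[f(303,313)],131,ci))
# overlay predicted
c=np.array([620.8,15.3,114]);
im=cv2.imread("pics/wA.png")
for ang,col in ((160,(0,0,255)),(163,(0,255,0)),(157,(255,0,0))):
    a=np.radians(ang);u=proj("w",[c+[30*np.cos(a),30*np.sin(a),0]],ci)[0];print(ang,(u-[245,86])*4+1.5)
```

```text
[[621.8  15.8 112. ]
 [593.3  25.  112. ]] 29.96309845365638 162.08677954637514
[[621.7  15.8 114. ]
 [593.4  24.9 114. ]] 29.72507122728515 162.08677954637514
[[614.6  10.1 130. ]
 [618.8  23.9 130. ]] 14.36434752712748 73.15501131070508
[[621.65099653  15.64817411 131.        ]]
160 [384.38482366 146.05431572]
163 [376.45445221 141.69529773]
157 [392.06555656 150.83993556]
```

Run:
```python
from h import *
plan([557,-330,160],188.8,10)
```

```text
pos [676.8  22.  221.4] yaw -171.2
[[17.2, -33.0, 6.1], [17.2, -33.0, 6.1], [17.2, -33.0, 6.1], [17.2, -33.0, 6.1], [17.2, -33.0, 6.1], [17.2, -33.0, 6.1], [17.2, -33.0, 6.1], [17.2, -33.0, 6.1], [17.2, -32.9, 6.1], [17.2, -32.9, 6.1]]
[[0.0, 0.0, -0.0], [0.0, 0.0, -0.0], [0.0, 0.0, -0.0], [0.0, 0.0, -0.0], [0.0, 0.0, -0.0], [0.0, 0.0, -0.0], [0.0, 0.0, -0.0], [0.0, 0.0, -0.0], [0.0, 0.0, -0.0], [0.0, 0.0, -0.0]]
```

Request:
{"name": "send_rows", "arguments": {
  "translation": [
    [17,-33,0],
    [17,-33,5],
    [17,-33,7],
    [17,-33,7],
    [17,-33,7]
  ],
  "dr": [
    [0,0,0],
    [0,0,0],
    [0,0,0],
    [0,0,0],
    [0,0,0]
  ],
  "grip": [85,85,85,85,85]
}}

```text
clock: 8.98
position: [617.6, -155.2, 195.2]
ee_rot: [-0.076, 0.997, -0.0, 0.0]
contact_force: [1.0, -0.7, -0.0]
gripper_width: 85.1
```

Request:
{"name": "send_rows", "arguments": {
  "translation": [
    [17,-33,7],
    [17,-33,7],
    [17,-33,7],
    [17,-33,7],
    [17,-33,7]
  ],
  "dr": [
    [0,0,0],
    [0,0,0],
    [0,0,0],
    [0,0,0],
    [0,0,0]
  ],
  "grip": [85,85,85,85,85]
}}

```text
clock: 9.6
position: [558.8, -331.3, 160.1]
ee_rot: [-0.076, 0.997, -0.0, 0.0]
contact_force: [0.0, 0.7, 0.6]
gripper_width: 85.0
```

Request:
{"name": "send_rows", "arguments": {
  "translation": [
    [0,0,0],
    [0,0,0],
    [0,0,0],
    [0,0,0],
    [0,0,0]
  ],
  "dr": [
    [0,0,0],
    [0,0,0],
    [0,0,0],
    [0,0,0],
    [0,0,0]
  ],
  "grip": [85,85,85,85,85]
}}

```text
clock: 10.22
position: [559.5, -329.6, 160.5]
ee_rot: [-0.077, 0.997, -0.0, 0.0]
contact_force: [0.6, -1.0, -0.6]
gripper_width: 85.2
```

Run:
```python
from h import *
p,M,s=cur();print(p,yawnow(M),s["clock"],s["contact_force"])
ci=arm.camera_info("wrist")
import pickle; pickle.dump(ci,open("ciB.pkl","wb"))
im=arm.get_image("wrist")[:,:,::-1]; cv2.imwrite("pics/wB.png",im)
for t in ["knob_mid","knob_underside"]:
    r=arm.place_of(t,"wrist"); print(t,[(x["confidence"],x["xyz"]) for x in r[:2]])
u=proj("wrist",[[501,-337,40]],ci)[0]; print(u)
x,y=u.astype(int); x0=max(0,x-75);y0=max(0,y-75)
print(x0,y0); cv2.imwrite("pics/wB_c.png",cv2.resize(im[y0:y0+150,x0:x0+150],None,fx=4,fy=4,interpolation=cv2.INTER_CUBIC))
```

```text
[ 559.53786752 -329.58293846  160.51681086] -171.1763823709216 10.225 [ 0.59300201 -0.95950209 -0.61652857]
knob_mid [(0.95, [503.2, -336.8, 19.7])]
knob_underside []
[319.57172862 155.51549607]
244 80
```

View pics/wB.png

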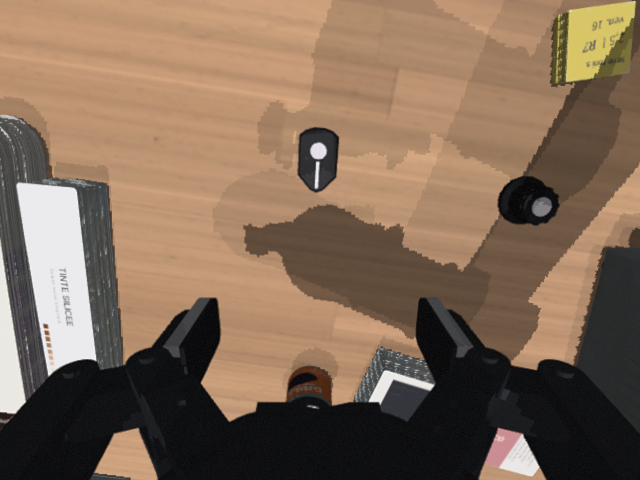

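View pics/wB_c.png

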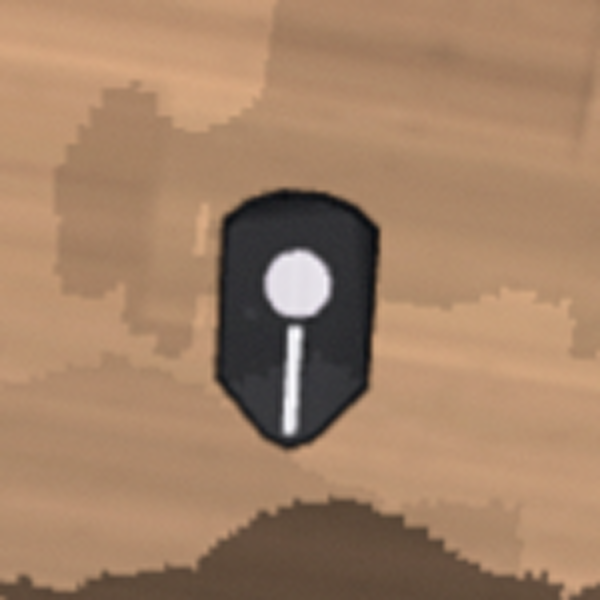

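Run:
```python
from h import *
import pickle; ci=pickle.load(open("ciB.pkl","rb"))
p,M,s=cur();print(np.degrees(s["joints"]).round(1),yawnow(M))
f=lambda x,y:[244+(x+.5)/4-.5,80+(y+.5)/4-.5]
a=pix2z("w",[f(298,285),f(289,432),f(289,447),f(298,190),f(221,379),f(371,385),f(223,220),f(378,230)],40,ci)
print(a.round(1)); d=a[1]-a[0];print(np.degrees(np.arctan2(d[1],d[0])))
for i,j in((6,4),(7,5)):
    d=a[j]-a[i];print(np.degrees(np.arctan2(d[1],d[0])))
print((a[4]-a[5]),np.linalg.norm(a[4]-a[5]),np.linalg.norm(a[2]-a[0]),np.linalg.norm(a[3]-a[0]))
```

```text
[-16.3  27.4  -1.5  -0.  -61.1 -64.9] -171.20644430060042
[[ 497.8 -338.6   40. ]
 [ 525.4 -336.1   40. ]
 [ 528.2 -335.6   40. ]
 [ 481.  -341.2   40. ]
 [ 517.3 -350.4   40. ]
 [ 514.  -321.9   40. ]
 [ 488.4 -354.1   40. ]
 [ 485.7 -325.5   40. ]]
5.282631017050979
7.237908792068542
7.156057518415908
[  3.29947271 -28.51194448   0.        ] 28.70222114201739 30.5630211213303 16.992094363400398
```

Run:
```python
from h import *
plan([501,-338,70],186.7,5)
```

```text
pos [ 559.3 -329.9  160.4] yaw -171.2
[[11.8, 0.2, 18.1], [11.8, 0.1, 18.1], [11.8, 0.0, 18.1], [11.8, -0.1, 18.1], [11.8, -0.2, 18.1]]
[[-0.0, 0.0, 0.4], [-0.0, 0.0, 0.4], [-0.0, 0.0, 0.4], [-0.0, 0.0, 0.4], [-0.0, 0.0, 0.4]]
```

Request:
{"name": "send_rows", "arguments": {
  "translation": [
    [12,0,18],
    [12,0,18],
    [12,0,18],
    [12,0,18],
    [11,0,18]
  ],
  "dr": [
    [0,0,0.4],
    [0,0,0.4],
    [0,0,0.4],
    [0,0,0.4],
    [0,0,0.4]
  ],
  "grip": [85,85,85,85,85]
}}

```text
clock: 11.0
position: [500.5, -338.4, 69.9]
ee_rot: [-0.059, 0.998, -0.0, 0.0]
contact_force: [1.0, -0.4, 0.2]
gripper_width: 84.9
```

Run:
```python
from h import *
plan([501,-338,5],186.7,4)
p,M,s=cur();print(p,yawnow(M),s["clock"],s["contact_force"])
im=arm.get_image("wrist")[:,:,::-1]; cv2.imwrite("pics/wC.png",im)
cv2.imwrite("pics/sC.png",arm.get_image("side")[:,:,::-1])
```

```text
pos [ 500.5 -338.4   69.9] yaw -173.2
[[-0.1, 0.1, 16.2], [-0.1, 0.1, 16.2], [-0.1, 0.1, 16.2], [-0.1, 0.1, 16.2]]
[[-0.0, 0.0, 0.0], [-0.0, 0.0, 0.0], [-0.0, 0.0, 0.0], [-0.0, 0.0, 0.0]]
[ 500.48063796 -338.41768525   69.89596269] -173.24215718744293 11.0 [ 1.03839959 -0.38442041  0.15317328]
```

View pics/wC.png

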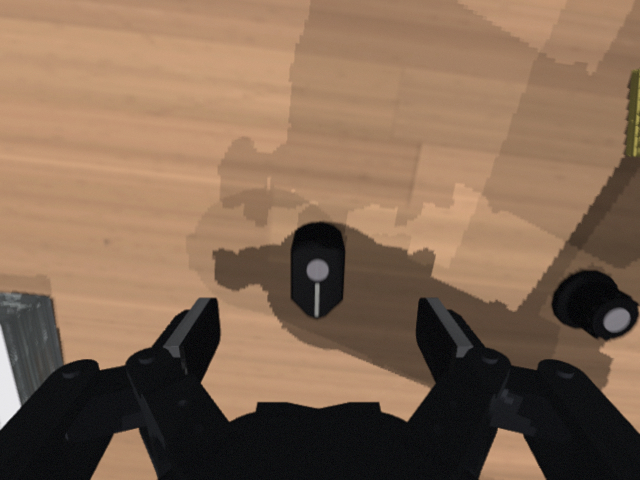

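Request:
{"name": "send_rows", "arguments": {
  "translation": [
    [0,0,20],
    [0,0,20],
    [0,0,15],
    [0,0,7],
    [0,0,3]
  ],
  "dr": [
    [0,0,0],
    [0,0,0],
    [0,0,0],
    [0,0,0],
    [0,0,0]
  ],
  "grip": [85,85,85,85,85]
}}

```text
clock: 11.72
position: [501.1, -338.4, 5.3]
ee_rot: [-0.059, 0.998, -0.0, 0.0]
contact_force: [-0.0, -0.3, 0.4]
gripper_width: 85.2
```

Run:
```python
from h import *
p,M,s=cur();print(p,yawnow(M),s["clock"],s["contact_force"])
im=arm.get_image("wrist")[:,:,::-1]; cv2.imwrite("pics/wD.png",im)
```

```text
[ 501.14036078 -338.4048614     5.2966609 ] -173.20843923326248 11.725 [-0.0272419  -0.30756717  0.36848335]
```

View pics/wD.png

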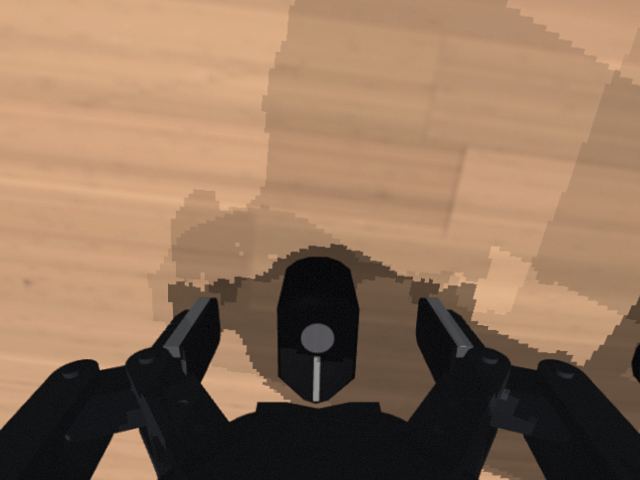

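Request:
{"name": "send_rows", "arguments": {
  "translation": [
    [0,0,0],
    [0,0,0],
    [0,0,0],
    [0,0,0],
    [0,0,0]
  ],
  "dr": [
    [0,0,0],
    [0,0,0],
    [0,0,0],
    [0,0,0],
    [0,0,0]
  ],
  "grip": [0,0,0,0,0]
}}

```text
clock: 12.4
position: [501.2, -338.5, 5.9]
ee_rot: [-0.059, 0.998, -0.0, 0.0]
contact_force: [-0.5, 0.3, 3.0]
gripper_width: 29.4
```

Request:
{"name": "send_rows", "arguments": {
  "translation": [
    [0,0,-2],
    [0,0,-10],
    [0,0,-30],
    [0,0,-50],
    [0,0,-50]
  ],
  "dr": [
    [0,0,0],
    [0,0,0],
    [0,0,0],
    [0,0,0],
    [0,0,0]
  ],
  "grip": [0,0,0,0,0]
}}

```text
clock: 13.02
position: [500.4, -338.2, 148.9]
ee_rot: [-0.059, 0.998, 0.0, -0.0]
contact_force: [0.1, 0.5, -0.5]
gripper_width: 29.0
```

Run:
```python
from h import *
p,M,s=cur();print(p,yawnow(M),s["clock"],s["contact_force"],s["gripper_width"])
ci=arm.camera_info("wrist")
import pickle; pickle.dump((ci,p,M),open("ciE.pkl","wb"))
im=arm.get_image("wrist")[:,:,::-1]; cv2.imwrite("pics/wE.png",im)
for t in ["knob_mid","knob_underside"]:
    r=arm.place_of(t,"wrist"); print(t,[(x["confidence"],x["xyz"], M.T@(np.array(x["xyz"])-p)) for x in r[:2]])
c=im[210:410,200:440]; c=cv2.convertScaleAbs(c,alpha=2.5,beta=20)
cv2.imwrite("pics/wE_c.png",cv2.resize(c,None,fx=3,fy=3,interpolation=cv2.INTER_CUBIC))
plan([560,-150,260],250,15)
```

```text
[ 500.35623876 -338.20168446  148.90922877] -173.2308147840183 13.025 [ 0.08323274  0.45321454 -0.50566557] 29.044147399069374
knob_mid []
knob_underside []
pos [ 502.5 -339.   151.3] yaw -173.2
[[-5.3, 12.0, -7.3], [-6.2, 11.6, -7.2], [-7.0, 11.1, -7.2], [-7.8, 10.6, -7.2], [-8.6, 10.0, -7.2], [-9.3, 9.3, -7.2], [-10.0, 8.6, -7.2], [-10.6, 7.9, -7.2], [-11.1, 7.1, -7.2], [-11.6, 6.2, -7.2], [-12.0, 5.4, -7.2], [-12.4, 4.5, -7.2], [-12.7, 3.6, -7.2], [-12.9, 2.6, -7.2], [-13.1, 1.7, -7.2]]
[[-0.0, 0.0, -4.2], [-0.0, 0.0, -4.2], [-0.0, 0.0, -4.2], [-0.0, 0.0, -4.2], [-0.0, 0.0, -4.2], [-0.0, 0.0, -4.2], [-0.0, 0.0, -4.2], [-0.0, 0.0, -4.2], [-0.0, 0.0, -4.2], [-0.0, 0.0, -4.2], [-0.0, 0.0, -4.2], [-0.0, 0.0, -4.2], [-0.0, 0.0, -4.2], [-0.0, 0.0, -4.2], [-0.0, 0.0, -4.2]]
```

View pics/wE_c.png

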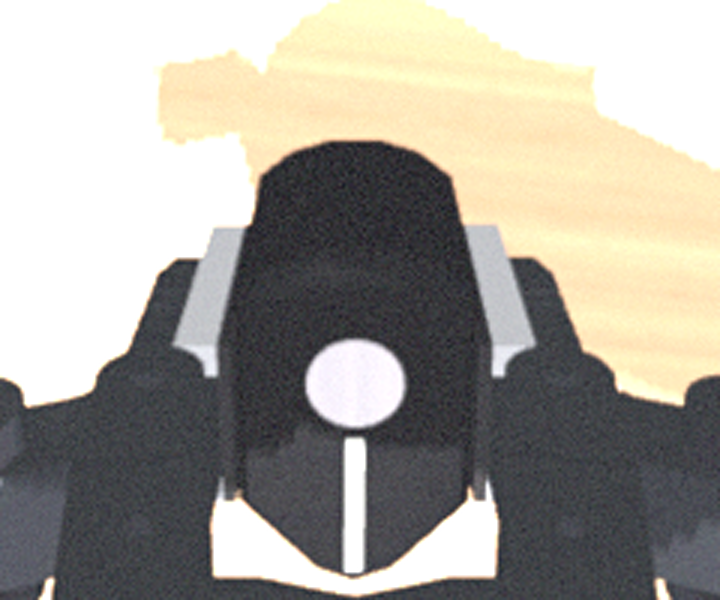

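```bash
python3 - <<'E'
from h import *
import pickle; ci,p,M=pickle.load(open("ciE.pkl","rb"))
f=lambda x,y:[200+(x+.5)/3-.5,210+(y+.5)/3-.5]
for uv,h in (((352,578),34.5),((352,142),-5.5),((355,383),34.5),((354,438),34.5),((354,572),34.5),((237,500),34.5),((467,500),34.5)):
    a=pix2z("w",[f(*uv)],p[2]+h,ci)[0]; print(uv,(M.T@(a-p)).round(1))
E
python3 - <<'E'
import sys; sys.path.insert(0,'.')
from h import *
import pickle; ci,p,M=pickle.load(open("ciE.pkl","rb"))
print((M.T@(np.array(ci["cam_to_world"][:3,3])-p)).round(1), (M.T@ci["cam_to_world"][:3,:3]).round(3))
E
```

```text
(352, 578) [-25.4   0.1 -34.5]
(352, 142) [20.3  0.   5.5]
(355, 383) [  4.    0.5 -34.5]
(354, 438) [ -3.9   0.3 -34.5]
(354, 572) [-24.4   0.4 -34.5]
(237, 500) [-13.2 -14.5 -34.5]
(467, 500) [-13.1  14.7 -34.5]
[  74.9    0.3 -141.9] [[ 0.001 -0.956 -0.294]
 [ 1.     0.001  0.   ]
 [ 0.    -0.294  0.956]]
```

Run:
```python
from h import *
print(cur()[2]["clock"])
plan([568,33,230],-18,20)
```

```text
13.175
pos [ 502.5 -339.   151.3] yaw -173.2
[[-5.5, 18.1, -4.0], [-7.9, 17.2, -4.0], [-10.1, 15.9, -3.9], [-12.2, 14.4, -3.9], [-14.0, 12.7, -3.9], [-15.6, 10.7, -3.9], [-16.9, 8.5, -3.9], [-17.9, 6.1, -3.9], [-18.5, 3.6, -3.9], [-18.9, 1.1, -3.9], [-18.8, -1.5, -3.9], [-18.5, -4.0, -3.9], [-17.8, -6.4, -3.9], [-16.7, -8.8, -3.9], [-15.4, -11.0, -3.9], [-13.8, -12.9, -3.9], [-11.9, -14.7, -3.9], [-9.8, -16.1, -3.9], [-7.5, -17.3, -3.9], [-5.1, -18.2, -3.9]]
[[-0.0, -0.0, -7.8], [-0.0, -0.0, -7.8], [-0.0, -0.0, -7.8], [-0.0, -0.0, -7.8], [-0.0, -0.0, -7.8], [-0.0, -0.0, -7.8], [-0.0, -0.0, -7.8], [-0.0, -0.0, -7.8], [-0.0, -0.0, -7.8], [-0.0, -0.0, -7.8], [-0.0, -0.0, -7.8], [-0.0, -0.0, -7.8], [-0.0, -0.0, -7.8], [-0.0, -0.0, -7.8], [-0.0, -0.0, -7.8], [-0.0, -0.0, -7.8], [-0.0, -0.0, -7.8], [-0.0, -0.0, -7.8], [-0.0, -0.0, -7.8], [-0.0, -0.0, -7.8]]
```

Request:
{"name": "send_rows", "arguments": {
  "translation": [
    [-5.5,18,-8],
    [-8,17,-8],
    [-10,16,-8],
    [-12,14.5,-8],
    [-14,12.5,-8]
  ],
  "dr": [
    [0,0,-7.8],
    [0,0,-7.8],
    [0,0,-7.8],
    [0,0,-7.8],
    [0,0,-7.8]
  ],
  "grip": [0,0,0,0,0]
}}

```text
clock: 13.8
position: [516.2, -244.8, 186.0]
ee_rot: [-0.391, 0.92, 0.001, -0.001]
contact_force: [-0.4, -0.3, -1.0]
gripper_width: 29.3
```

Request:
{"name": "send_rows", "arguments": {
  "translation": [
    [-15.5,10.5,-8],
    [-17,8.5,-8],
    [-18,6,-8],
    [-18.5,3.5,-8],
    [-19,1,-8]
  ],
  "dr": [
    [0,0,-7.8],
    [0,0,-7.8],
    [0,0,-7.8],
    [0,0,-7.8],
    [0,0,-7.8]
  ],
  "grip": [0,0,0,0,0]
}}

```text
clock: 14.42
position: [532.8, -151.8, 226.0]
ee_rot: [-0.676, 0.737, 0.001, -0.001]
contact_force: [0.6, -0.0, -0.9]
gripper_width: 29.3
```

Run:
```python
from h import *
p,M,s=cur(); print(s["clock"],s["gripper_width"],np.degrees(s["joints"]).round())
plan([568,33,230],-18,10)
```

```text
14.425 29.309130189681156 [  1.  15. -10.  -0. -65.  -6.]
pos [ 532.8 -151.8  226. ] yaw -95.0
[[-18.7, -1.9, -0.4], [-18.3, -4.4, -0.4], [-17.5, -6.8, -0.4], [-16.5, -9.1, -0.4], [-15.1, -11.2, -0.4], [-13.5, -13.1, -0.4], [-11.6, -14.8, -0.4], [-9.5, -16.2, -0.4], [-7.2, -17.4, -0.4], [-4.8, -18.2, -0.4]]
[[0.0, 0.0, -7.7], [0.0, 0.0, -7.7], [0.0, 0.0, -7.7], [0.0, 0.0, -7.7], [0.0, 0.0, -7.7], [0.0, 0.0, -7.7], [0.0, 0.0, -7.7], [0.0, 0.0, -7.7], [0.0, 0.0, -7.7], [0.0, 0.0, -7.7]]
```

Request:
{"name": "send_rows", "arguments": {
  "translation": [
    [-18.5,-2,0],
    [-18.5,-4.5,0],
    [-17.5,-7,0],
    [-16.5,-9,0],
    [-15,-11,0]
  ],
  "dr": [
    [0,0,-7.7],
    [0,0,-7.7],
    [0,0,-7.7],
    [0,0,-7.7],
    [0,0,-7.7]
  ],
  "grip": [0,0,0,0,0]
}}

```text
clock: 15.05
position: [550.9, -59.8, 225.7]
ee_rot: [0.881, -0.473, -0.001, 0.001]
contact_force: [-0.8, -0.0, -0.8]
gripper_width: 29.0
```

Request:
{"name": "send_rows", "arguments": {
  "translation": [
    [-13.5,-13,0],
    [-11.5,-15,0],
    [-9.5,-16,0],
    [-7,-17.5,0],
    [-5,-18,0]
  ],
  "dr": [
    [0,0,-7.7],
    [0,0,-7.7],
    [0,0,-7.7],
    [0,0,-7.7],
    [0,0,-7.7]
  ],
  "grip": [0,0,0,0,0]
}}

```text
clock: 15.68
position: [568.9, 32.0, 225.7]
ee_rot: [0.988, -0.156, -0.002, 0.001]
contact_force: [0.2, -0.2, -0.2]
gripper_width: 29.2
```

Request:
{"name": "send_rows", "arguments": {
  "translation": [
    [0,0,0],
    [0,0,0],
    [0,0,0],
    [0,0,0],
    [0,0,0]
  ],
  "dr": [
    [0,0,0],
    [0,0,0],
    [0,0,0],
    [0,0,0],
    [0,0,0]
  ],
  "grip": [0,0,0,0,0]
}}

```text
clock: 16.3
position: [569.7, 31.3, 227.4]
ee_rot: [0.987, -0.159, 0.0, -0.0]
contact_force: [-0.1, -0.1, -0.9]
gripper_width: 29.2
```

Run:
```python
from h import *
p,M,s=cur();print(p,yawnow(M),s["clock"],s["contact_force"],s["gripper_width"])
ci=arm.camera_info("wrist")
import pickle; pickle.dump((ci,p,M),open("ciF.pkl","wb"))
im=arm.get_image("wrist")[:,:,::-1]; cv2.imwrite("pics/wF.png",im)
for t in ["shaft_base","tab_tip","knob_mid"]:
    r=arm.place_of(t,"wrist"); print(t,[(x["confidence"],x["xyz"]) for x in r[:2]])
p2,M2,s2=cur(); print(p2,yawnow(M2))
u=proj("wrist",[[621,16,114]],ci)[0]; print(u)
x,y=u.astype(int); x0=max(0,x-75);y0=max(0,y-75)
print(x0,y0); cv2.imwrite("pics/wF_c.png",cv2.resize(im[y0:y0+150,x0:x0+150],None,fx=4,fy=4,interpolation=cv2.INTER_CUBIC))
c=im[210:410,200:440]; c=cv2.convertScaleAbs(c,alpha=2.,beta=20)
cv2.imwrite("pics/wF_k.png",cv2.resize(c,None,fx=3,fy=3,interpolation=cv2.INTER_CUBIC))
```

```text
[569.69678582  31.27653389 227.38922796] -18.268992256711023 16.3 [-0.13606149 -0.14828207 -0.93219012] 29.18721660225801
shaft_base [(0.95, [621.0, 15.8, 114.8])]
tab_tip [(0.73, [594.5, 25.1, 114.2])]
knob_mid [(0.57, [569.8, 32.9, 240.7])]
[569.75043581  31.49061994 227.35782599] -18.240991741850735
[316.11274927 164.29287816]
241 89
```

View pics/wF.png

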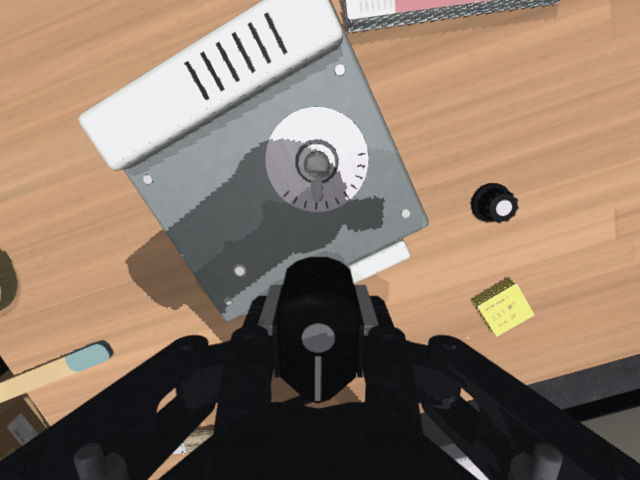

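View pics/wF_c.png

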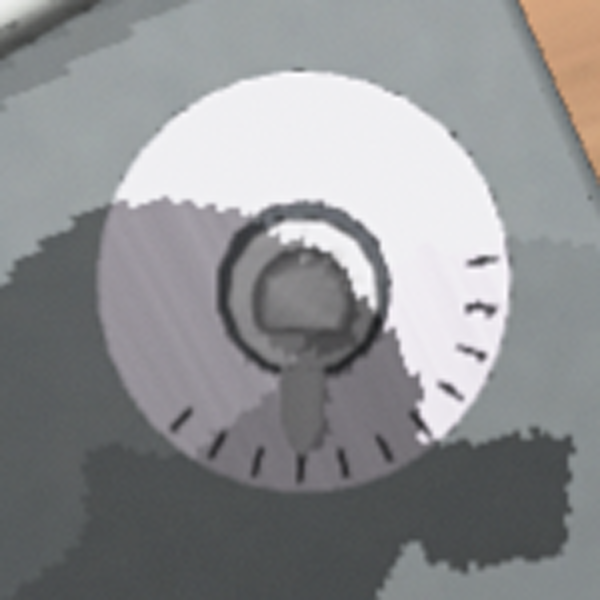

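View pics/wF_k.png

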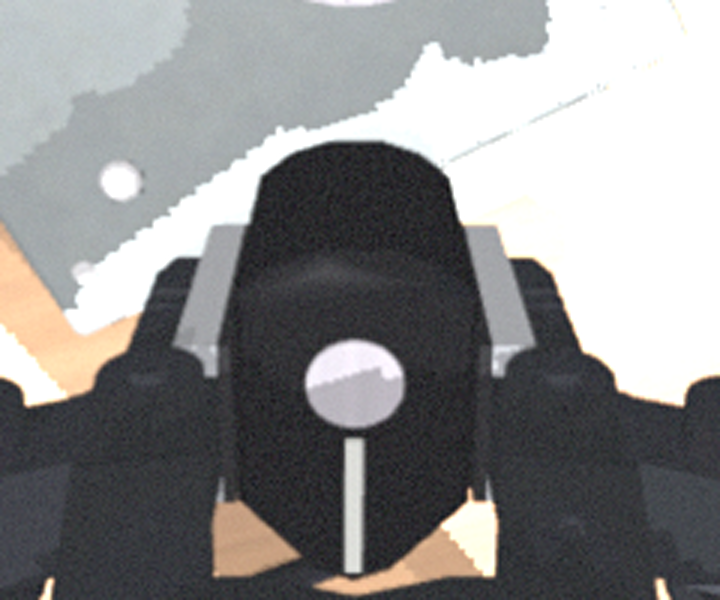

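Run:
```python
from h import *
import pickle; ci,p,M=pickle.load(open("ciF.pkl","rb"))
f=lambda x,y:[241+(x+.5)/4-.5,89+(y+.5)/4-.5]
a=pix2z("w",[f(303,292),f(303,453)],114,ci); d=a[1]-a[0]; print(a.round(1),np.linalg.norm(d),np.degrees(np.arctan2(d[1],d[0])))
print(pix2z("w",[f(303,291)],131,ci))
b=pix2z("w",[f(268,330),f(342,328)],130,ci);d=b[1]-b[0];print(b.round(1),np.linalg.norm(d),np.degrees(np.arctan2(d[1],d[0])))
g=lambda x,y:[200+(x+.5)/3-.5,210+(y+.5)/3-.5]
for uv,h in (((352,578),34.5),((352,142),-5.5),((352,265),34.5),((354,383),34.5),((262,182),-5.5),((448,182),-5.5)):
    q=pix2z("w",[g(*uv)],p[2]+h,ci)[0]; print(uv,(M.T@(q-p)).round(1))
print("shaft in tool",(M.T@(np.array([621.6,15.7,114])-p)).round(1))
# rendering of model outline into the crop
```

```text
[[622.8  15.2 114. ]
 [594.3  24.6 114. ]] 30.018538429375 161.709720171466
[[624.15082862  14.68291077 131.        ]]
[[619.7  22.6 130. ]
 [616.   10.3 130. ]] 12.859703241180867 -106.69426299956791
(352, 578) [-25.   -0.6 -34.5]
(352, 142) [20.6 -0.7  5.5]
(352, 265) [ 20.1  -0.6 -34.5]
(354, 383) [  4.3  -0.3 -34.5]
(262, 182) [ 14.  -14.7   5.5]
(448, 182) [14.  14.3  5.5]
shaft in tool [ 54.2  -1.5 113.4]
```

Run:
```python
from h import *
ps=[cur() for _ in range(3)]
print([p[0].round(1) for p in ps])
plan([622,15.4,150],-18,5)
```

```text
[array([569.8,  31.5, 227.4]), array([569.8,  31.5, 227.4]), array([569.8,  31.5, 227.4])]
pos [569.8  31.5 227.4] yaw -18.2
[[10.9, -0.2, 15.5], [10.9, -0.2, 15.5], [10.9, -0.2, 15.5], [10.9, -0.2, 15.5], [10.9, -0.2, 15.5]]
[[-0.0, -0.0, -0.0], [-0.0, -0.0, -0.0], [-0.0, -0.0, -0.0], [-0.0, -0.0, -0.0], [-0.0, -0.0, -0.0]]
```

Request:
{"name": "send_rows", "arguments": {
  "translation": [
    [14,0,10],
    [14,0,15],
    [14,0,20],
    [12.6,-1,20],
    [0,0,12]
  ],
  "dr": [
    [0,0,-0.2],
    [0,0,0],
    [0,0,0],
    [0,0,0],
    [0,0,0]
  ],
  "grip": [0,0,0,0,0]
}}

```text
clock: 17.12
position: [622.1, 15.0, 147.5]
ee_rot: [0.988, -0.157, -0.002, 0.001]
contact_force: [0.6, 0.6, -0.1]
gripper_width: 29.3
```

Request:
{"name": "send_rows", "arguments": {
  "translation": [
    [0,0,0],
    [0,0,0],
    [0,0,0],
    [0,0,0],
    [0,0,0]
  ],
  "dr": [
    [0,0,0],
    [0,0,0],
    [0,0,0],
    [0,0,0],
    [0,0,0]
  ],
  "grip": [0,0,0,0,0]
}}

```text
clock: 17.75
position: [622.0, 15.7, 150.8]
ee_rot: [0.988, -0.157, 0.0, -0.0]
contact_force: [0.8, 0.3, -0.9]
gripper_width: 29.1
```

Run:
```python
from h import *
for n in ["side","scene","wrist"]:
    p,M,s=cur();print(p.round(2),yawnow(M).round(2),s["clock"],s["contact_force"].round(2),s["gripper_width"])
    im=arm.get_image(n)[:,:,::-1]; u=proj(n,[[622,15.4,130]])[0]; x,y=u.astype(int); x0,y0=x-60,y-60; print(n,x0,y0)
    c=im[y0:y0+120,x0:x0+120] if n!="wrist" else im[150:450,140:500]
    cv2.imwrite(f"pics/{n}G.png",cv2.resize(c,None,fx=5 if n!="wrist" else 2,fy=5 if n!="wrist" else 2,interpolation=cv2.INTER_CUBIC))
    if n!="wrist":
        for t in ("knob_underside","knob_mid","shaft_base"): print(t,[(r["confidence"],r["xyz"]) for r in arm.place_of(t,n)[:1]])
```

```text
[622.    15.67 150.77] -18.02 17.75 [ 0.8   0.28 -0.92] 29.057796187732237
side 231 193
knob_underside [(0.85, [621.0, 16.3, 141.4])]
knob_mid [(0.93, [620.2, 14.0, 162.9])]
shaft_base [(0.62, [622.6, 16.5, 111.6])]
[621.95  15.59 150.38] -18.03 17.95 [ 0.11 -0.82 -1.04] 29.454408854523948
scene 222 187
knob_underside [(0.73, [621.3, 16.8, 145.9])]
knob_mid [(0.55, [621.6, 12.0, 169.7])]
shaft_base [(0.54, [622.1, 18.1, 112.9])]
[621.97  15.58 150.25] -18.03 18.15 [ 0.03  0.79 -0.07] 29.252313510615625
wrist 258 224
```

View pics/sideG.png

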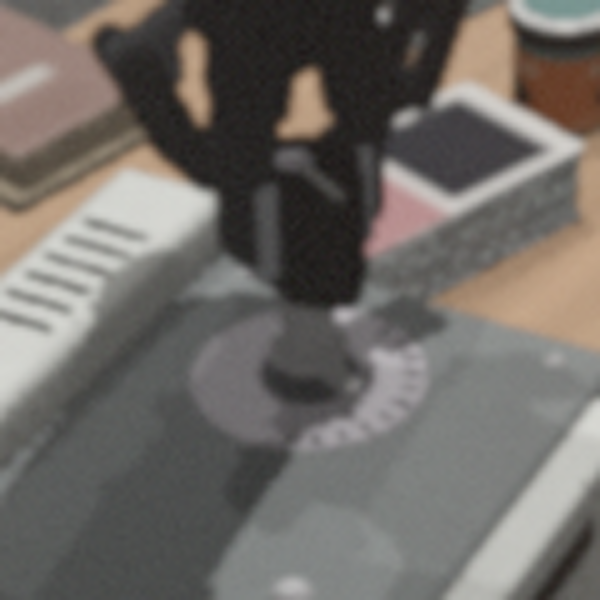

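View pics/sceneG.png

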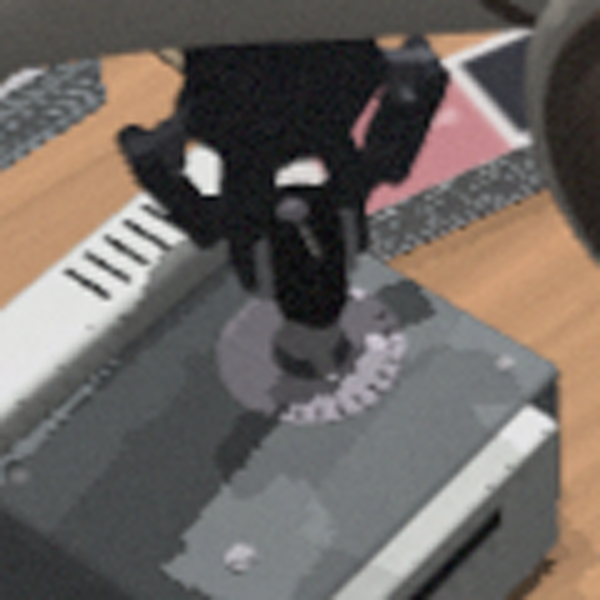

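View pics/wristG.png

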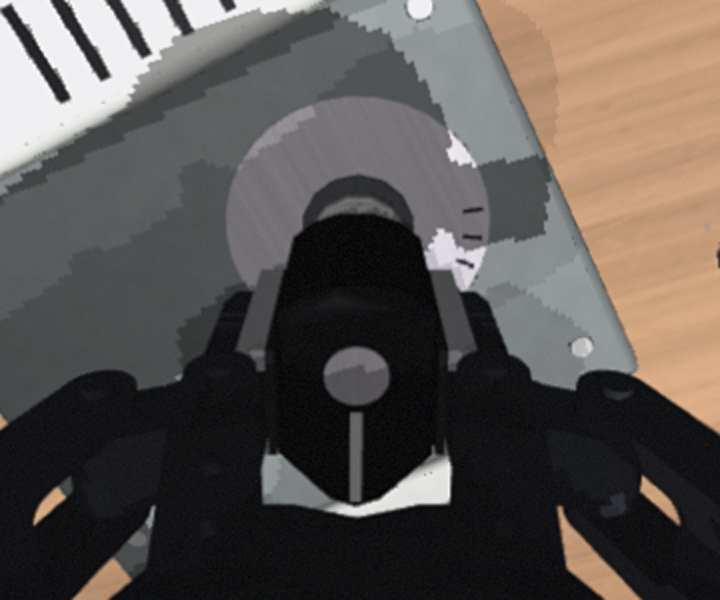

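Request:
{"name": "send_rows", "arguments": {
  "translation": [
    [0,0,4],
    [0,0,4],
    [0,0,4],
    [0,0,3],
    [0,0,3]
  ],
  "dr": [
    [0,0,0],
    [0,0,0],
    [0,0,0],
    [0,0,0],
    [0,0,0]
  ],
  "grip": [0,0,0,0,0]
}}

```text
clock: 18.82
position: [622.0, 15.6, 132.0]
ee_rot: [0.988, -0.157, -0.0, 0.0]
contact_force: [0.5, 0.2, -0.3]
gripper_width: 29.1
```

Request:
{"name": "send_rows", "arguments": {
  "translation": [
    [0,0,3],
    [0,0,3],
    [0,0,3],
    [0,0,2],
    [0,0,0]
  ],
  "dr": [
    [0,0,0],
    [0,0,0],
    [0,0,0],
    [0,0,0],
    [0,0,0]
  ],
  "grip": [0,0,0,0,0]
}}

```text
clock: 19.45
position: [621.8, 15.6, 121.1]
ee_rot: [0.988, -0.157, -0.0, 0.0]
contact_force: [-0.6, 0.9, -0.2]
gripper_width: 29.3
```

Sliding down freely, no force: the bore is over the shaft. On to seat and press.

Request:
{"name": "send_rows", "arguments": {
  "translation": [
    [0,0,2],
    [0,0,2],
    [0,0,2],
    [0,0,2],
    [0,0,0]
  ],
  "dr": [
    [0,0,0],
    [0,0,0],
    [0,0,0],
    [0,0,0],
    [0,0,0]
  ],
  "grip": [0,0,0,0,0]
}}

```text
clock: 20.08
position: [622.3, 15.6, 114.7]
ee_rot: [0.988, -0.156, 0.001, 0.0]
contact_force: [-2.0, 0.4, 7.9]
gripper_width: 28.8
```

Request:
{"name": "send_rows", "arguments": {
  "translation": [
    [0,0,2],
    [0,0,1],
    [0,0,1],
    [0,0,1],
    [0,0,0]
  ],
  "dr": [
    [0,0,0],
    [0,0,0],
    [0,0,0],
    [0,0,0],
    [0,0,0]
  ],
  "grip": [0,0,0,0,0]
}}

```text
clock: 20.7
position: [622.4, 15.6, 113.6]
ee_rot: [0.988, -0.156, 0.002, 0.0]
contact_force: [-10.1, 0.8, 23.1]
gripper_width: 29.5
```

Request:
{"name": "send_rows", "arguments": {
  "translation": [
    [0,0,1],
    [0,0,1],
    [0,0,0],
    [0,0,0],
    [0,0,0]
  ],
  "dr": [
    [0,0,0],
    [0,0,0],
    [0,0,0],
    [0,0,0],
    [0,0,0]
  ],
  "grip": [0,0,0,0,0]
}}

```text
clock: 21.32
position: [622.5, 15.6, 113.5]
ee_rot: [0.988, -0.156, 0.002, 0.0]
contact_force: [-12.4, 2.9, 29.7]
gripper_width: 29.0
```

Run:
```python
from h import *
for n in ["side","scene","wrist"]:
    p,M,s=cur();print(p.round(2),yawnow(M).round(2),s["clock"],s["contact_force"].round(2),s["gripper_width"])
    im=arm.get_image(n)[:,:,::-1]; u=proj(n,[[622,15.4,130]])[0]; x,y=u.astype(int); x0,y0=x-60,y-60
    c=im[y0:y0+120,x0:x0+120] if n!="wrist" else im[150:450,140:500]
    cv2.imwrite(f"pics/{n}H.png",cv2.resize(c,None,fx=5 if n!="wrist" else 2,fy=5 if n!="wrist" else 2,interpolation=cv2.INTER_CUBIC))
    if n!="wrist":
        for t in ("knob_underside","knob_mid","drawer_front"): print(t,[(r["confidence"],r["xyz"]) for r in arm.place_of(t,n)[:1]])
```

```text
[622.49  15.58 113.47] -17.9 21.325 [-12.39   2.89  29.68] 28.959819325366237
knob_underside [(0.66, [620.0, 17.0, 107.7])]
knob_mid [(0.66, [622.8, 14.9, 126.9])]
drawer_front [(0.93, [509.3, 39.8, 54.6])]
[622.47  15.58 113.45] -17.9 21.525 [-11.38   2.68  30.09] 28.90849476925936
knob_underside [(0.67, [618.5, 15.5, 110.8])]
knob_mid [(0.77, [619.3, 14.8, 131.9])]
drawer_front [(0.85, [510.9, 38.7, 52.5])]
[622.49  15.57 113.5 ] -17.9 21.725 [-11.79   2.52  29.38] 28.994779608636225
```

View pics/sideH.png

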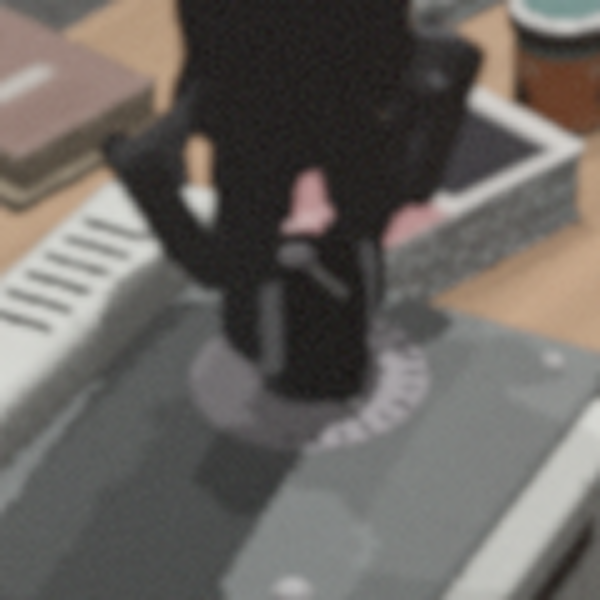

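View pics/sceneH.png

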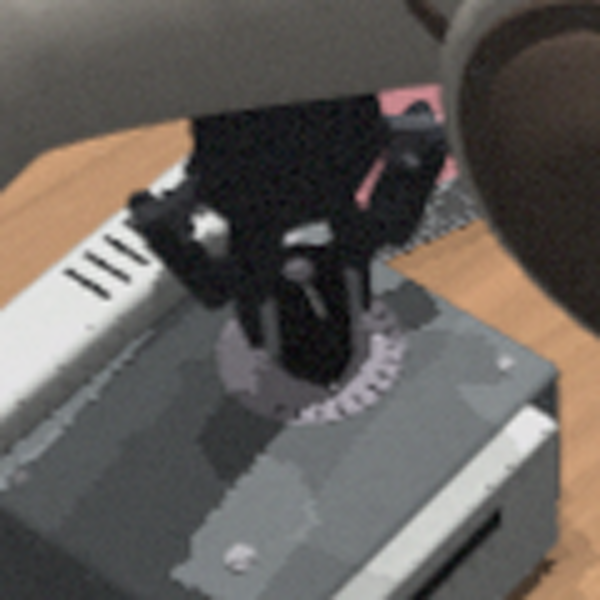

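View pics/wristH.png

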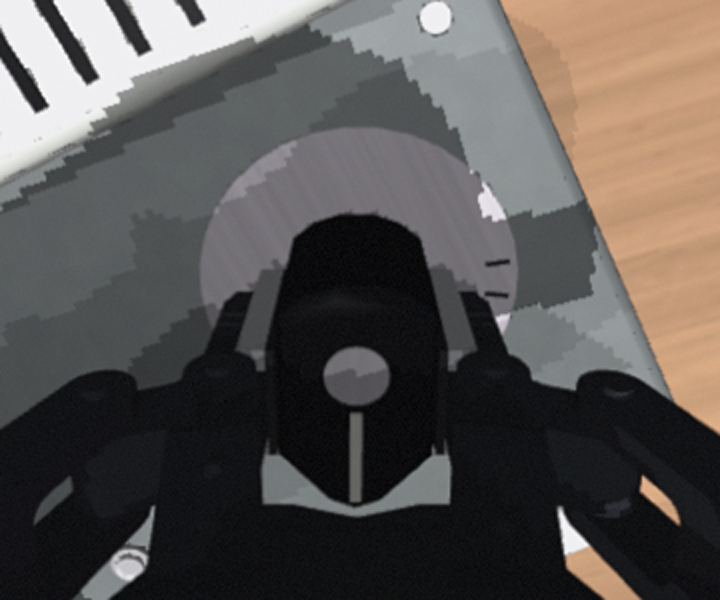

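Request:
{"name": "send_rows", "arguments": {
  "translation": [
    [0,0,-1],
    [0,0,0],
    [0,0,0],
    [0,0,0],
    [0,0,0]
  ],
  "dr": [
    [0,0,0],
    [0,0,0],
    [0,0,0],
    [0,0,0],
    [0,0,0]
  ],
  "grip": [0,0,0,0,0]
}}

```text
clock: 22.4
position: [622.5, 15.6, 113.5]
ee_rot: [0.988, -0.156, 0.002, 0.0]
contact_force: [-9.6, 2.2, 25.4]
gripper_width: 29.1
```

Run:
```python
from h import *
for n in ["scene"]:
    arm.get_image(n)
    for t in ("spare_mid","pot","drawer_front"): print(t,[(r["confidence"],np.round(r["xyz"])) for r in arm.place_of(t,n)[:1]])
p,M,s=cur();print(p.round(2),yawnow(M).round(2),s["clock"],s["contact_force"].round(2),s["gripper_width"])
print(arm.job_done())
```

```text
spare_mid [(0.44, array([ 515., -151.,   12.]))]
pot []
drawer_front []
[622.44  15.58 113.54] -17.92 22.6 [-10.83   2.26  25.7 ] 29.621584361116067
the job is handed in; nothing more can be done
None
```

The job is handed in at about 22.6 s of the 61 s allowed. The drawer is shut, and the pointer knob is on the shaft, nose over the tab, still gripped and pressed down. `job_done` gave no verdict, so what follows are my own measurements.

- **Drawer:** I pushed it shut with closed fingers until it met a stop at about 15 N, well above the 3 N it takes to slide. The later wrist picture showed its front flush. The networks put the front at x ≈ 509–511 mm, where about 508 mm is shut.
- **Knob:** Its nose actually pointed away from the robot, not towards it as the task says. I gripped its flat sides and turned it about 155° to the tab's direction, which I measured at 162° from two opposite views.
- **Seating and press:** The knob slid down the shaft with no force, then met the spring, and stopped at TCP z = 113.5 mm. I had predicted that height for the shaft fully down.
- **Final hold:** The press was about 25 N, against the 10 N the spring needs. Finger opening was about 29 mm, so the knob was still held. Tool yaw was -17.9°, which puts the nose at 162.1°.

**Checks that disagreed or failed:**
- A sideways force of about 11 N remained, so the knob is probably leaning on one side of its bore within the 1 mm clearance.
- The networks' final readings of the knob's underside scattered by up to about 4 mm, from x 618.5 to 620, against about 622 mm for the shaft.
- In the last scene picture, the pot and the drawer front were not detected. The round knob read (515, -151), within a millimetre of where it started. The arm never went near the pot.

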